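Pot up two desk cacti

TASK

Set up the two desk cacti from the bottom up, in this order: the terracotta saucer centred on the round cork mat, the terracotta pot on the saucer, the red-topped cactus down inside that pot, then the blue pot centred on the square slate coaster, and last the all-green cactus down inside the blue pot. Set each piece down upright and let go of it before fetching the next, without dropping any. Leave the mouse and the grey concrete pot where they are.

Things in the scene. Friction and masses are not known exactly. Their poses are not given: they have to be found in the camera images.
- saucer: terracotta-orange round deep saucer with an upright rim, 66 mm outer diameter, 20 mm high, wall 4 mm, flat inner floor 58 mm wide and 4 mm above the underside; about 0.06 kg. Origin: centre of the underside, z up
- terracotta_pot: terracotta-orange open, empty pot, 56 mm high: foot 48 mm across, tapering out to 56 mm at height 34, then an upright collar 64 mm across from 36 to 56 mm (grip it there); wall 5 mm, inner floor 5 mm above the underside, mouth 54 mm wide, inside 38 mm at the floor; 0.14 to 0.2 kg. Origin: centre of the underside, z up
- red_cactus: small cactus with a bright red ball on a short green stem, in a black plug pot; 109 mm high in all. Plug pot 72 mm high: foot 30 mm across, 39 mm at height 50, upright collar 46 mm across from 52 to 72 mm (grip it there; 21 mm stay above the rim once it stands on a plant pot's inner floor). Stiff plant, within 17 mm of the axis; 0.09 kg. Origin: centre of the plug pot's underside, z up
- blue_pot: dark blue open, empty pot, 56 mm high: foot 48 mm across, tapering out to 56 mm at height 34, then an upright collar 64 mm across from 36 to 56 mm (grip it there); wall 5 mm, inner floor 5 mm above the underside, mouth 54 mm wide, inside 38 mm at the floor; 0.14 to 0.2 kg. Origin: centre of the underside, z up
- green_cactus: small cactus of three pale green columns, in a black plug pot; 110 mm high in all. Plug pot 72 mm high: foot 30 mm across, 39 mm at height 50, upright collar 46 mm across from 52 to 72 mm (grip it there; 21 mm stay above the rim once it stands on a plant pot's inner floor). Stiff plant, within 17 mm of the axis; 0.09 kg. Origin: centre of the plug pot's underside, z up
- cork_mat: round cork mat, 116 mm in diameter, 4 mm thick, fixed to the desk: the place for the saucer. Origin: centre of the underside (its top is 4 mm higher), z up
- slate_coaster: square dark grey slate coaster, 110 by 110 mm, 4 mm thick, fixed to the desk: the place for the blue pot. Origin: centre of the underside (its top is 4 mm higher), z up
- concrete_pot: light grey concrete pot, not wanted, to be left alone; same shape and size as the other pots (64 mm over the collar, 56 mm high). Origin: centre of the underside, z up
- mouse: black computer mouse, 100 mm long (its x), 58 mm wide (its y), 33 mm high, to be left alone. Origin: centre of the underside, z up
Mind the look-alikes: they are no part of the job. There is more than one size of the saucer; the one meant has the size given above.

How it is judged:
By the outcome, as a careful person would: the job done as asked, in the order asked, and still so for the second after the job is handed in, with the robot touching nothing.
It also fails if it takes over 138 s, if anything falls off the work surface, if the arm or the gripper's body presses on something with over 40 N, if the wrist force passes 120 N, or if a joint passes its speed limit or range.

ROBOT

A 6-joint arm with a two-finger parallel gripper is mounted at the origin on the work surface. World frame = base frame: x ahead of the robot, y to its left, z up, the work surface at z = 0. Lengths are in m, angles in rad, forces in N, time in s.
With the tool pointing down it reaches from about 0.35 to 0.85 m from the base axis. Payload 8.1 kg.
Tool frame: the origin (TCP) lies on the mounting face of the last link; the fingertips stand 186 mm ahead of it and the grasp point (between the pads) lies 167 mm ahead of it; z points along the fingers, y is the line along which they close (so a half turn about z gives the same grasp; the last joint's range is limited). The gripper opens to 93 mm and grips with 3 to 60 N. Pads are 15 mm wide; open, the fingers measure 128 mm over their backs; the gripper's body (75 mm by 188 mm) begins 65 mm behind the grasp point.
Start: joints at [-1.313, 0.13, 1.488, -0, 1.523, -0.085], TCP at [0.202, -0.565, 0.405] pointing down, gripper open.
Joint ranges: [-2.96, 2.96], [-0.89, 2.26], [0.02, 2.5], [-1.34, 4.48], [0, 2.73], [-2.66, 2.66]. Speed limits (rad/s): [2.39, 2.39, 2.79, 3.14, 3.14, 3.14].

INTERFACE

Orientations are given as a rotation vector (axis times angle).
In Python, from plant import * gives the robot as it stands. The module is installed in compiled form; this text tells all that it offers.
- The arm moves only by the tool arm_command, never from a script. Its argument "increments" is a list of rows, each a list of 6 numbers: the shift along the tool's x, y, z in units of 0.2 m (1.0 is 0.2 m), then the turn, a rotation vector about the tool's x, y, z in units of pi rad (1.0 is pi rad). A call has exactly 5 rows; each row is the pose to reach, as a shift and turn from the pose commanded when the call began, along the tool's axes at that moment, turning the shorter way round; what a row does not reach only later rows make up. A row lasts 1/8 s, in which the tool goes at most 62.5 mm and 10.7 degrees, less where a joint would pass 70% of its speed; a pose out of reach is approached as far as the arm can. A call with a number of a shift or a turn outside -1 to 1 is refused whole. A call with a gripper value outside its range is refused whole. "fingers" is the closure, from -1 (fully open) to 1 (shut), set as the call begins (left out, the last holds). The fingers move at their own pace and stop on an object; "force" is the grip in N (left out, the last holds). Time passes only in rows, so rows that repeat a pose let the fingers close, or fill a call up. It gives the time, the measured TCP pose, the force, the opening and the grip force at its end, in the units of the state.
- read_state(): the state, without advancing time (a new reading comes with each control period).
- read_camera(name): name is "scene" or "top" or "wrist"; returns a dict with "image" (400x640x3 uint8, red, green, blue), "fx", "fy", "cx", "cy" (pixels), "k1" (the pictures are not rectified: a ray, as slopes to the right and down, at radius r is drawn at 1 + k1 r^2 times it, then the intrinsics apply), "T" (4x4, takes a point from camera to world coordinates). Camera axes: x right, y down, z forward; pixel columns grow to the right and rows downward; lengths in m; the calibration is good to about 2 mm. A picture is of the moment at which its call begins. There is no depth.
- close_job(): hands the job in; it is judged then, once.
The state is a dict: "t": time; "q": joint angles; "dq": joint speeds; "joint_torque": joint torques, N m; "tool_pos": TCP position; "orientation": TCP orientation; "force": force on the tool from outside, world axes, zero at the start; "wrist_torque": the same for the moment, N m; "opening": finger opening in m; "gripper_force": force on a finger pad.
Only numpy, scipy, OpenCV 4.12 (cv2) and the standard library are available. Lean on these libraries where they do the work, as an engineer would, in place of code of your own. Each camera call takes 0.05 s, during which the arm holds its last target. There are 200 camera calls.

## Working session

There is one attempt and no reset: what is moved stays moved. The work goes in short steps, Python scripts to look and compute and a tool call to move; the robot and the scene stay as the last step left them, time stands still between calls to the robot, and variables do not carry over. Pictures are saved under pics/ and viewed, at most 14 in all, crops included, and the job is handed in when it is done.

Besides the shell and the picture viewer there is one more tool, called after "Call:" as name(argument=value, ...) on one line, values as JSON. arm_command: Moves the arm, as the interface text tells. Shifts and turns lie within -1 to 1; 1 stands for 0.2 m of shift or pi rad of turn. Its arguments: {"type":"object","properties":{"increments":{"type":"array","items":{"type":"array","items":{"type":"number","minimum":-1,"maximum":1}}},"fingers":{"type":"number"},"force":{"type":"number"}},"required":["increments"]}

```bash
mkdir -p pics
cat > h.py <<'E'
from plant import *
import numpy as np, cv2
from scipy.spatial.transform import Rotation as R
def snap(n,f):
    c=read_camera(n); cv2.imwrite('pics/'+f,c['image'][:,:,::-1]); np.savez('pics/'+f[:-4]+'.npz',**c); return c
def load(f): return dict(np.load('pics/'+f+'.npz'))
def world(c,u,v,z):
    K=np.array([[c['fx'],0,c['cx']],[0,c['fy'],c['cy']],[0,0,1.]])
    p=cv2.undistortPoints(np.array([[[u,v]]],float),K,np.array([float(c['k1']),0,0,0]))[0,0]
    d=c['T'][:3,:3]@[p[0],p[1],1]; o=c['T'][:3,3]
    return (o+d*(z-o[2])/d[2]).round(4)
E
python3 - <<'E'
from h import *
s=read_state();print(s)
for n in['scene','top']:
    c=snap(n,n+'0.png');print(n,c['T'].round(3).tolist(),c['fx'],c['k1'])
E
```

```text
{'t': 0.0, 'q': array([-1.31343746e+00,  1.31129593e-01,  1.48931589e+00, -2.51928734e-05,
        1.52298731e+00, -8.53778805e-02]), 'dq': array([-0.00022735,  0.00214275,  0.00045064, -0.000418  , -0.00153149,
       -0.00055334]), 'joint_torque': array([ 8.19494799e-04, -5.59832740e+01, -4.91768432e+01,  7.66322203e-02,
        3.50205728e-02, -1.65181036e-04]), 'tool_pos': array([ 0.20160702, -0.56485896,  0.40368589]), 'orientation': array([-3.09377097e+00, -5.35428054e-01,  2.87460357e-04]), 'force': array([-0.6459054 ,  0.06005447, -0.4378855 ]), 'wrist_torque': array([-0.01781569, -0.05976833,  0.01946956]), 'gripper_force': 0.0, 'opening': 0.09296460455256346}
scene [[0.675, 0.601, -0.428, 0.962], [0.737, -0.54, 0.406, -0.465], [0.013, -0.589, -0.808, 0.853], [0.0, 0.0, 0.0, 1.0]] 363.4265081243244 0.024596503580196036
top [[-0.003, -0.994, 0.112, 0.396], [-0.999, 0.007, 0.035, -0.079], [-0.035, -0.111, -0.993, 0.973], [0.0, 0.0, 0.0, 1.0]] 364.81182905404415 -0.04640881269766604
```

View pics/scene0.png

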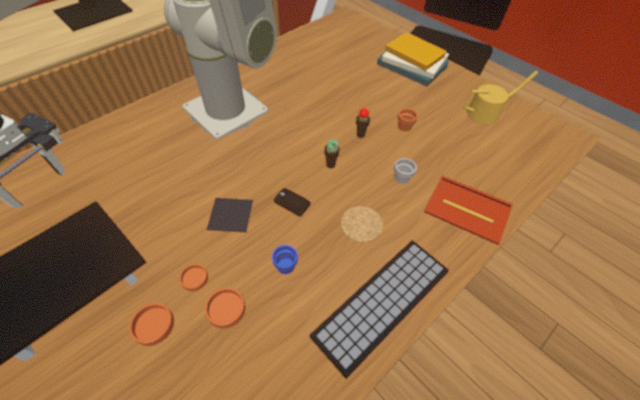

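View pics/top0.png

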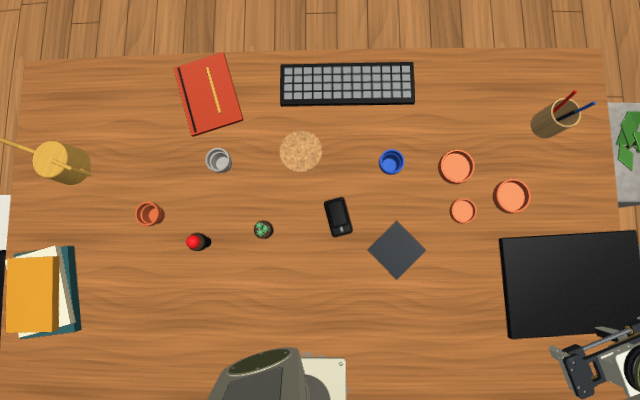

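Run:
```python
from h import *
c=load('top0');im=c['image']
cv2.imwrite('pics/crop1.png',cv2.resize(im[120:290,420:550][:,:,::-1],None,fx=3.4,fy=3.4,interpolation=cv2.INTER_CUBIC))
hsv=cv2.cvtColor(im,cv2.COLOR_RGB2HSV)
def blob(name,lo,hi,box,z):
    m=np.zeros(im.shape[:2],np.uint8);x0,y0,x1,y1=box
    m[y0:y1,x0:x1]=cv2.inRange(hsv,lo,hi)[y0:y1,x0:x1]
    m=cv2.morphologyEx(m,cv2.MORPH_OPEN,np.ones((2,2),np.uint8))
    cs,_=cv2.findContours(m,cv2.RETR_EXTERNAL,cv2.CHAIN_APPROX_NONE);k=max(cs,key=cv2.contourArea)
    (u,v),wh,a=cv2.fitEllipse(cv2.convexHull(k));l,t,w,h=cv2.boundingRect(k)
    W=lambda u,v:world(c,u,v,z)
    print(name,(round(u,1),round(v,1)),W(u,v),'size',np.linalg.norm(W(l,t+h/2)-W(l+w,t+h/2)).round(3),np.linalg.norm(W(l+w/2,t)-W(l+w/2,t+h)).round(3),'rect',cv2.minAreaRect(k))
O=((0,130,120),(13,255,255))
blob('sA',*O,(435,140,480,190),.02);blob('sB',*O,(488,170,535,220),.02);blob('sC',*O,(445,192,482,228),.02)
blob('tpot',*O,(130,195,168,232),.056)
blob('blue',(105,120,60),(130,255,255),(370,140,412,182),.056)
blob('cork',(8,30,170),(25,140,255),(270,120,330,180),.004)
blob('slate',(90,0,0),(130,120,120),(360,210,435,285),.004)
blob('conc',(0,0,110),(180,60,255),(200,140,238,178),.056)
blob('mouse',(0,0,0),(180,255,50),(318,190,360,240),.015)
blob('redball',(0,150,100),(6,255,255),(180,225,215,258),.1)
blob('green',(40,40,60),(85,255,255),(245,215,280,245),.1)
blob('redplug',(0,0,0),(180,255,60),(180,225,218,258),.06)
blob('grplug',(0,0,0),(180,255,60),(245,215,280,248),.06)
```

```text
sA (458.5, 166.5) [ 0.6009 -0.412   0.02  ] size 0.095 0.094 rect ((458.6500244140625, 166.54998779296875), (35.10127639770508, 33.5201416015625), 18.43494987487793)
sB (514.5, 196.2) [ 0.5206 -0.5556  0.02  ] size 0.095 0.095 rect ((514.7500610351562, 195.75003051757812), (36.06244659423828, 33.941123962402344), 45.0)
sC (464.9, 211.2) [ 0.4823 -0.4232  0.02  ] size 0.071 0.071 rect ((465.2059326171875, 211.3235626220703), (26.436382293701172, 25.46624183654785), 75.96376037597656)
tpot (148.1, 214.0) [0.4766 0.3993 0.056 ] size 0.076 0.068 rect ((147.5853729248047, 213.76828002929688), (23.73841094970703, 27.018062591552734), 38.65980911254883)
blue (392.1, 162.4) [ 0.6052 -0.2311  0.056 ] size 0.064 0.062 rect ((392.0, 162.5), (23.0, 24.0), 90.0)
cork (301.4, 152.0) [0.6485 0.0055 0.004 ] size 0.115 0.115 rect ((301.5, 152.0), (40.0, 41.0), 90.0)
slate (397.1, 250.9) [ 0.3802 -0.247   0.004 ] size 0.144 0.143 rect ((397.0000305175781, 251.0), (39.59798049926758, 39.59798049926758), 45.0)
conc (218.2, 160.4) [0.6156 0.218  0.056 ] size 0.064 0.061 rect ((218.5, 161.0), (22.0, 23.0), 90.0)
mouse (338.6, 217.5) [ 0.4681 -0.094   0.015 ] size 0.074 0.103 rect ((338.6000061035156, 217.7000274658203), (36.39790344238281, 20.61086082458496), 74.74488067626953)
redball (195.4, 242.8) [0.402  0.2541 0.1   ] size 0.015 0.012 rect ((194.5, 243.0), (4.0, 5.0), 90.0)
green (262.4, 229.5) [0.4339 0.0907 0.1   ] size 0.032 0.034 rect ((263.0, 229.5), (13.0, 12.0), 90.0)
redplug (200.5, 242.8) [0.4023 0.2562 0.06  ] size 0.034 0.043 rect ((205.6154022216797, 243.923095703125), (10.59027099609375, 16.4737548828125), 11.309932708740234)
grplug (271.6, 232.5) [0.428  0.0749 0.06  ] size 0.01 0.02 rect ((271.95001220703125, 232.65003967285156), (2.2135941982269287, 7.589465618133545), 18.43494987487793)
```

View pics/crop1.png

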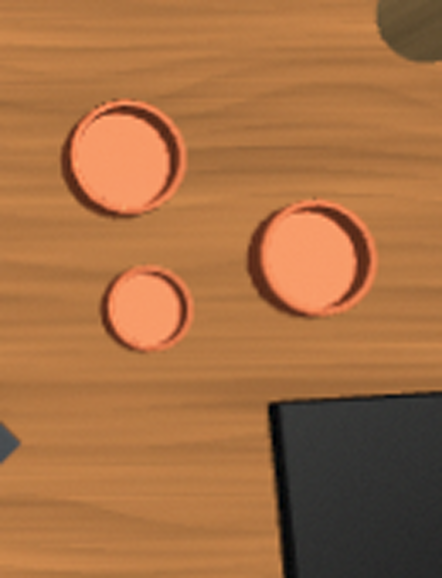

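Could be taken for the saucer, in the top view: A (457,166) about 95 mm, B (512,195) about 95 mm, C (463,210) about 68 mm. The crop confirms C, the smallest, as the 66 mm saucer. The concrete pot at (218,160) is a decoy for the pots. The wanted ones are terracotta (148,214) and blue (392,162).

```bash
cat >> h.py <<'E'
def go(x,y,zg,yaw=0):
    "row for grasp point at x,y,zg, tool down, tool x at world angle yaw"
    s=read_state();A=R.from_rotvec(s['orientation'])
    B=R.from_euler('z',yaw)*R.from_euler('x',np.pi)
    d=A.inv().apply(np.array([x,y,zg+.167])-s['tool_pos'])/.2; r=(A.inv()*B).as_rotvec()/np.pi
    print('row',d.round(3).tolist(),r.round(4).tolist(),'pos',s['tool_pos'].round(4),'t',round(s['t'],2))
E
python3 - <<'E'
from h import *
go(.47,-.42,.2)
c=read_camera('wrist');s=read_state()
A=R.from_rotvec(s['orientation']).as_matrix()
print((A.T@(c['T'][:3,3]-s['tool_pos'])).round(4),(A.T@c['T'][:3,:3]).round(3),c['fx'],c['k1'])
E
```

```text
row [1.507, -0.231, 0.185] [-0.0005, 0.0, 0.1091] pos [ 0.2016 -0.5649  0.4038] t 0.1
[ 0.0682 -0.0005  0.02  ] [[ 0.001 -0.969 -0.248]
 [ 1.     0.001 -0.001]
 [ 0.001 -0.248  0.969]] 347.986458285237 0.021360912145545596
```

Call:
arm_command(increments=[[0.28, -0.04, 0.03, 0, 0, 0.05], [0.56, -0.08, 0.06, 0, 0, 0.109], [0.84, -0.12, 0.1, 0, 0, 0.109], [0.95, -0.15, 0.15, 0, 0, 0.109], [0.95, -0.15, 0.185, 0, 0, 0.109]], fingers=-1, force=20)

```text
t: 0.78
tool_pos: [0.3718, -0.4717, 0.3668]
orientation: [-3.14, -0.005, 0.001]
force: [0.2, -0.3, 0.2]
opening: 0.0928
gripper_force: 0.0
```

Run:
```python
from h import *
go(.48,-.42,.16)
```

```text
row [0.542, -0.257, 0.199] [-0.0003, 0.0002, 0.0011] pos [ 0.3718 -0.4717  0.3668] t 0.78
```

Call:
arm_command(increments=[[0.25, -0.12, 0.1, 0, 0, 0], [0.45, -0.22, 0.18, 0, 0, 0.001], [0.54, -0.257, 0.2, 0, 0, 0.001], [0.54, -0.257, 0.2, 0, 0, 0.001], [0.54, -0.257, 0.2, 0, 0, 0.001]])

```text
t: 1.4
tool_pos: [0.4775, -0.4228, 0.3285]
orientation: [3.14, -0.006, 0.0]
force: [0.0, 0.0, 1.0]
opening: 0.0936
gripper_force: 0.0
```

Run:
```python
from h import *
go(.48,-.42,.16)
snap('wrist','w1.png')
```

```text
row [0.013, -0.014, 0.008] [0.0004, -0.0001, -0.0012] pos [ 0.4775 -0.4228  0.3285] t 1.4
```

View pics/w1.png

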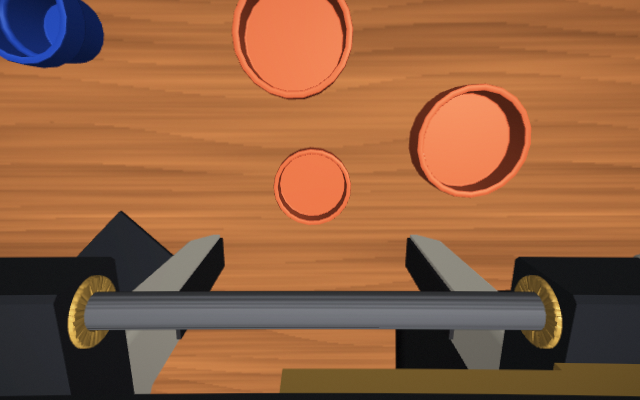

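The wrist view shows the small saucer with its rim spanning x 274–351 and y 148–223, centre about (312,185). The two big ones are at (293,37) and (470,140).

```bash
cat >> h.py <<'E'
def blob(c,lo,hi,box,z,name='',n=2):
    im=c['image'];hsv=cv2.cvtColor(im,cv2.COLOR_RGB2HSV);x0,y0,x1,y1=box
    m=np.zeros(im.shape[:2],np.uint8);m[y0:y1,x0:x1]=cv2.inRange(hsv,lo,hi)[y0:y1,x0:x1]
    m=cv2.morphologyEx(m,cv2.MORPH_OPEN,np.ones((n,n),np.uint8))
    cs,_=cv2.findContours(m,cv2.RETR_EXTERNAL,cv2.CHAIN_APPROX_NONE);k=max(cs,key=cv2.contourArea)
    P=np.array([world(c,*p,z)[:2] for p in cv2.convexHull(k)[:,0].astype(float)])
    e=cv2.fitEllipse((P*1e4).astype(np.float32))
    print(name,'px',cv2.boundingRect(k),'world',np.round(np.array(e[0])/1e4,4),'axes',np.round(np.array(e[1])/1e4,4),'ang',round(e[2]));return k
OR=((0,120,70),(13,255,255))
E
python3 - <<'E'
from h import *
c=load('w1');print(world(c,312.5,185.5,.02));blob(c,*OR,(265,140,360,232),.02)
go(.484,-.42,.022)
E
```

```text
[ 0.4859 -0.4209  0.02  ]Traceback (most recent call last):
  File "<stdin>", line 2, in <module>
  File "h.py", line 24, in blob
    e=cv2.fitEllipse((P*1e4).astype(np.float32))
cv2.error: OpenCV(4.12.0) /io/opencv/modules/imgproc/src/shapedescr.cpp:361: error: (-201:Incorrect size of input array) There should be at least 5 points to fit the ellipse in function 'fitEllipseNoDirect'
```

```bash
sed -i 's/OR=.*/OR=((0,120,70),(10,255,255))/' h.py
python3 - <<'E'
from h import *
c=load('w1');print(world(c,274,185.5,.02)-world(c,351,185.5,.02),world(c,312.5,148,.02)-world(c,312.5,223,.02))
go(.4855,-.421,.023)
blob(c,*OR,(265,140,360,232),.02)
E
```

```text
[0.0002 0.0651 0.    ] [ 0.0648 -0.0003  0.    ]
row [0.04, -0.01, 0.693] [0.0004, -0.0001, -0.0014] pos [ 0.4774 -0.4228  0.3286] t 1.45
 px (275, 148, 77, 78) world [ 0.4837 -0.4212] axes [0.0651 0.0671] ang 89
```

Call:
arm_command(increments=[[0.02, -0.005, 0.2, 0, 0, -0.001], [0.035, -0.01, 0.4, 0, 0, -0.001], [0.035, -0.01, 0.6, 0, 0, -0.001], [0.035, -0.01, 0.69, 0, 0, -0.001], [0.035, -0.01, 0.69, 0, 0, -0.001]])

```text
t: 2.08
tool_pos: [0.4849, -0.4202, 0.1896]
orientation: [-3.141, 0.001, 0.001]
force: [-0.5, 0.5, 0.8]
opening: 0.0926
gripper_force: 0.0
```

Call:
arm_command(increments=[[0, 0, 0, 0, 0, 0], [0, 0, 0, 0, 0, 0], [0, 0, 0, 0, 0, 0], [0, 0, 0, 0, 0, 0], [0, 0, 0, 0, 0, 0]], fingers=1, force=20)

```text
t: 2.7
tool_pos: [0.4858, -0.4198, 0.1907]
orientation: [3.141, 0.001, 0.001]
force: [-0.7, 0.8, 6.0]
opening: 0.0662
gripper_force: 20.0
```

Run:
```python
from h import *
s=read_state();print(s['opening'],s['gripper_force'])
go(.485,-.421,.023)
```

```text
0.06624711879238535 20.00139757990837
row [-0.004, 0.006, 0.003] [0.0003, -0.0003, 0.0002] pos [ 0.4858 -0.4198  0.1907] t 2.7
```

Call:
arm_command(increments=[[0, 0, -0.15, 0, 0, 0], [0, 0, -0.38, 0, 0, 0], [0, 0, -0.58, 0, 0, 0], [0, 0, -0.62, 0, 0, 0], [0, 0, -0.62, 0, 0, 0]])

```text
t: 3.32
tool_pos: [0.4855, -0.4194, 0.3133]
orientation: [-3.142, -0.001, -0.0]
force: [0.5, 0.1, -1.5]
opening: 0.0663
gripper_force: 20.0
```

Call:
arm_command(increments=[[0.03, -0.12, 0, 0, 0, 0], [0.1, -0.35, 0, 0, 0, 0], [0.2, -0.6, 0, 0, 0, 0], [0.3, -0.82, 0, 0, 0, 0], [0.35, -0.95, 0, 0, 0, 0]])

```text
t: 3.95
tool_pos: [0.5556, -0.2257, 0.3113]
orientation: [-3.139, -0.004, 0.005]
force: [-0.0, -0.2, -0.7]
opening: 0.0662
gripper_force: 20.0
```

Call:
arm_command(increments=[[0.1, -0.24, 0, 0, 0, 0], [0.2, -0.5, 0, 0, 0, 0], [0.32, -0.8, 0, 0, 0, 0], [0.32, -0.9, 0, 0, 0, 0], [0.32, -0.9, 0, 0, 0, 0]])

```text
t: 4.58
tool_pos: [0.6186, -0.0472, 0.3118]
orientation: [-3.141, -0.006, 0.005]
force: [0.2, 0.3, -0.5]
opening: 0.0661
gripper_force: 20.0
```

Run:
```python
from h import *
s=read_state();print(s['opening'],s['gripper_force'])
go(.6485,.0055,.1)
c=snap('wrist','w2.png')
```

```text
0.06608145402552086 19.99978881329298
row [0.151, -0.263, 0.224] [-0.0002, 0.001, 0.0011] pos [ 0.6186 -0.0472  0.3118] t 4.58
```

View pics/w2.png

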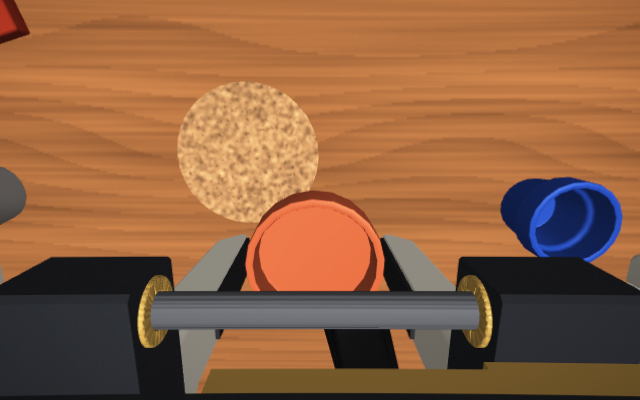

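The cork mat spans x 177–319, y 81–222, with centre (248,151.5). The held saucer's far rim edge is at (315,191).

Run:
```python
from h import *
c=load('w2');print('cork',world(c,248,151.5,.004),world(c,177,151,.004)-world(c,319,151,.004))
p=read_state()['tool_pos'];z=p[2]-.167-.003
print('saucer rim rel',world(c,315,191,z)-p,world(c,246,258,z)-p,world(c,384,258,z)-p)
w=world(c,248,151.5,.004);go(w[0],w[1],.028)
```

```text
cork [0.6544 0.0084 0.004 ] [-0.0006  0.1165  0.    ]
saucer rim rel [ 0.03408248  0.00195991 -0.1700171 ] [ 0.00218248  0.03375991 -0.1700171 ] [ 0.00248248 -0.03014009 -0.1700171 ]
row [0.181, -0.285, 0.586] [0.0, 0.0008, 0.0007] pos [ 0.6186 -0.0488  0.3122] t 4.62
```

Call:
arm_command(increments=[[0.06, -0.1, 0.1, 0, 0, 0], [0.13, -0.2, 0.25, 0, 0, 0.001], [0.17, -0.275, 0.38, 0, 0, 0.001], [0.17, -0.275, 0.4, 0, 0, 0.001], [0.17, -0.275, 0.4, 0, 0, 0.001]])

```text
t: 5.25
tool_pos: [0.653, 0.004, 0.2338]
orientation: [3.141, -0.006, -0.001]
force: [0.2, -0.5, -1.0]
opening: 0.0663
gripper_force: 20.0
```

Run:
```python
from h import *
c=snap('wrist','w3.png')
go(.653,.0065,.028)
im=c['image'];cv2.imwrite('pics/w3c.png',im[0:330,150:480][:,:,::-1])
```

```text
row [-0.002, -0.013, 0.199] [0.0001, -0.0003, -0.0013] pos [0.6534 0.004  0.2348] t 5.3
```

View pics/w3c.png

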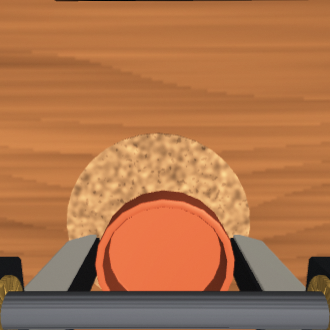

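In crop coordinates the cork top edge is at y 133 and its sides at 66 and 250 (full-frame x 216 and 400). The saucer's far rim is at (165,191).

Run:
```python
from h import *
c=load('w3');a=world(c,308,133,.004);l=world(c,216,223,.004);r=world(c,400,223,.004);print('cork top',a,'x centre',a[0]-.058,'l r',l,r,'yc',(l+r)[1]/2)
p=read_state()['tool_pos'];z=p[2]-.170
print(world(c,315,191,z)-p)
```

```text
cork top [0.7093 0.008  0.004 ] x centre 0.6513 l r [0.6536 0.0666 0.004 ] [ 0.6532 -0.0497  0.004 ] yc 0.008450000000000003
[ 3.42622434e-02 -1.10777272e-05 -1.69967902e-01]
```

Call:
arm_command(increments=[[-0.004, -0.01, 0.05, 0, 0, -0.001], [-0.007, -0.018, 0.12, 0, 0, -0.001], [-0.007, -0.018, 0.17, 0, 0, -0.001], [-0.007, -0.018, 0.195, 0, 0, -0.001], [-0.007, -0.018, 0.2, 0, 0, -0.001]])

```text
t: 5.92
tool_pos: [0.6519, 0.0092, 0.1943]
orientation: [-3.142, -0.001, 0.002]
force: [-6.3, -0.3, 11.4]
opening: 0.0664
gripper_force: 20.0
```

Call:
arm_command(increments=[[0, 0, 0, 0, 0, 0], [0, 0, 0, 0, 0, 0], [0, 0, 0.001, 0, 0, 0], [0, 0, 0.003, 0, 0, 0], [0, 0, 0.003, 0, 0, 0]])

```text
t: 6.55
tool_pos: [0.652, 0.0092, 0.1942]
orientation: [-3.142, -0.001, 0.001]
force: [-6.8, -0.9, 9.6]
opening: 0.0663
gripper_force: 20.0
```

Call:
arm_command(increments=[[0, 0, 0, 0, 0, 0], [0, 0, 0, 0, 0, 0], [0, 0, 0, 0, 0, 0], [0, 0, 0, 0, 0, 0], [0, 0, 0, 0, 0, 0]], fingers=-1)

```text
t: 7.18
tool_pos: [0.652, 0.0091, 0.193]
orientation: [-3.142, -0.001, 0.0]
force: [-0.1, -0.3, -0.6]
opening: 0.0928
gripper_force: 0.0
```

Call:
arm_command(increments=[[0, 0, -0.15, 0, 0, 0], [0, 0, -0.4, 0, 0, 0], [0, 0, -0.65, 0, 0, 0], [0, 0, -0.65, 0, 0, 0], [0, 0, -0.65, 0, 0, 0]])

```text
t: 7.8
tool_pos: [0.6519, 0.0091, 0.323]
orientation: [3.142, 0.001, 0.0]
force: [-0.1, 0.4, 0.3]
opening: 0.0929
gripper_force: 0.0
```

Run:
```python
from h import *
c=snap('wrist','w4.png')
p=read_state()['tool_pos'];print(p)
blob(c,*OR,(200,100,440,290),.024,'saucer')
blob(c,(8,30,170),(25,140,255),(100,60,540,280),.004,'cork')
go(.475,.395,.2)
```

```text
[0.65154553 0.00914068 0.32174105]
saucer px (276, 160, 79, 79) world [0.65   0.0089] axes [0.0651 0.0672] ang 92
cork px (252, 128, 131, 127) world [0.6504 0.0077] axes [0.1152 0.1154] ang 173
row [-0.882, -1.93, -0.224] [-0.0, 0.0006, 0.0001] pos [0.6515 0.0091 0.3217] t 7.85
```

View pics/w4.png

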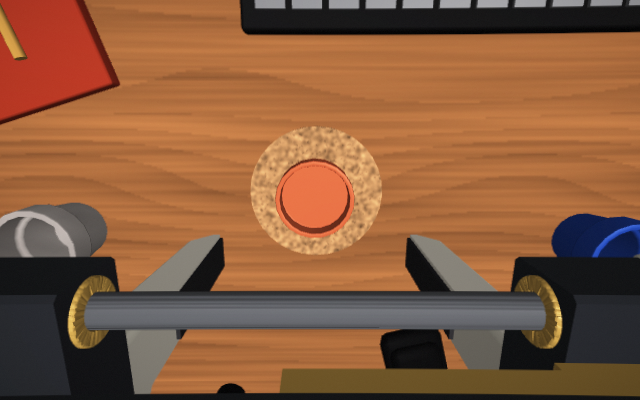

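The saucer is released near the middle of the mat: mat centre (316,190), saucer rim centre (315,198) with parallax. That is about 1–2 mm off in world terms. Next is the terracotta pot.

Call:
arm_command(increments=[[-0.13, -0.28, -0.1, 0, 0, 0], [-0.26, -0.56, -0.22, 0, 0, 0], [-0.4, -0.84, -0.22, 0, 0, 0], [-0.45, -1.0, -0.22, 0, 0, 0], [-0.45, -1.0, -0.22, 0, 0, 0]])

```text
t: 8.48
tool_pos: [0.5603, 0.2116, 0.3651]
orientation: [3.141, 0.007, -0.005]
force: [0.3, -0.1, -0.9]
opening: 0.093
gripper_force: 0.0
```

Call:
arm_command(increments=[[-0.12, -0.25, 0, 0, 0, 0], [-0.25, -0.53, 0, 0, 0, 0], [-0.38, -0.8, 0, 0, 0, 0], [-0.43, -0.92, 0, 0, 0, 0], [-0.43, -0.92, 0, 0, 0, 0]])

```text
t: 9.1
tool_pos: [0.4752, 0.3938, 0.3653]
orientation: [3.14, 0.004, -0.003]
force: [-0.5, 0.2, 0.4]
opening: 0.0931
gripper_force: 0.0
```

Run:
```python
from h import *
c=snap('wrist','w5.png')
p=read_state()['tool_pos'];print(p)
go(.475,.395,.2)
```

```text
[0.4758943  0.39270492 0.36551904]
row [-0.004, -0.011, -0.007] [0.0006, 0.0006, 0.0004] pos [0.4759 0.3927 0.3655] t 9.15
```

View pics/w5.png

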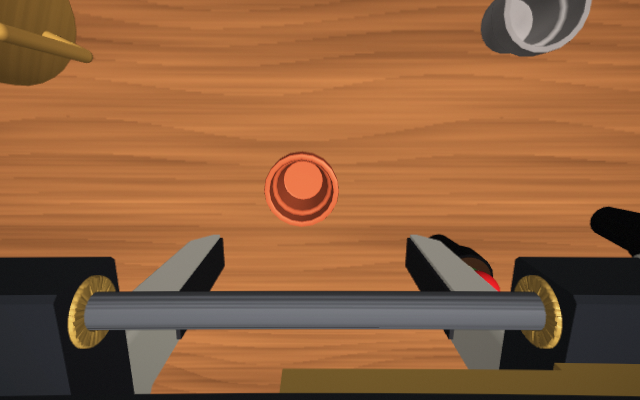

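The terracotta pot's rim spans x 264–339, y 152–226, centre (301.5,189), upright. The red cactus is at lower right (460–495,240–290).

Run:
```python
from h import *
c=load('w5');w=world(c,301.5,189,.056);print(w,world(c,264,189,.056)-world(c,339,189,.056),world(c,301,152,.056)-world(c,301,226,.056))
blob(c,*OR,(250,140,350,240),.056)
go(w[0]-.001,w[1],.05)
print(world(c,460,260,.06),world(c,490,280,.1))
```

```text
[0.4797 0.4049 0.056 ] [-0.0002  0.0638  0.    ] [ 0.0644 -0.0004  0.    ]
 px (265, 153, 75, 75) world [0.4781 0.4043] axes [0.0631 0.0651] ang 83
row [0.015, -0.062, 0.742] [0.0006, 0.0006, 0.0004] pos [0.4759 0.3927 0.3655] t 9.15
[0.417  0.2654 0.06  ] [0.4183 0.2589 0.1   ]
```

Call:
arm_command(increments=[[0.01, -0.04, 0.2, 0, 0, 0], [0.015, -0.06, 0.42, 0, 0, 0], [0.015, -0.06, 0.62, 0, 0, 0], [0.015, -0.06, 0.742, 0, 0, 0], [0.015, -0.06, 0.742, 0, 0, 0]])

```text
t: 9.78
tool_pos: [0.4787, 0.4024, 0.2153]
orientation: [3.137, -0.003, -0.008]
force: [-0.5, 0.0, 0.5]
opening: 0.093
gripper_force: 0.0
```

Call:
arm_command(increments=[[0, 0, 0, 0, 0, 0], [0, 0, 0, 0, 0, 0], [0, 0, 0, 0, 0, 0], [0, 0, 0, 0, 0, 0], [0, 0, 0, 0, 0, 0]], fingers=1, force=25)

```text
t: 10.4
tool_pos: [0.4792, 0.4052, 0.2197]
orientation: [-3.141, -0.001, -0.002]
force: [0.4, -2.0, 5.8]
opening: 0.0611
gripper_force: 25.0
```

Run:
```python
from h import *
go(.652,.0091,.2)
```

```text
row [0.864, 1.981, -0.736] [-0.0002, -0.0004, 0.0002] pos [0.4792 0.4052 0.2197] t 10.4
```

Run:
```python
from h import *
a=snap('wrist','w6.png')['image'][130:330,170:470];b=snap('scene','s6.png')['image'][60:160,350:460]
a=cv2.resize(a,(600,400));b=cv2.resize(b,(440,400),interpolation=cv2.INTER_CUBIC)
cv2.imwrite('pics/m6.png',cv2.resize(np.hstack([a,b])[:,:,::-1],(780,300)))
s=read_state();print(s['opening'],s['tool_pos'],s['force'],s['wrist_torque'])
```

```text
0.061283699261272404 [0.47921212 0.40524061 0.21972222] [ 0.04095155 -2.54608451  5.74201834] [-0.27845571  0.00107335  0.01100649]
```

View pics/m6.png

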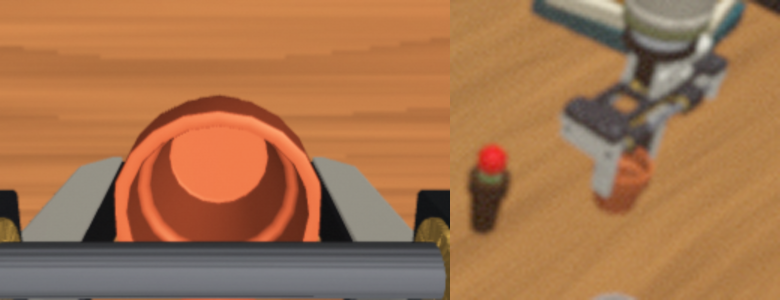

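The pot sits upright between the pads, with its inner floor centred left–right. The 61 mm reading is a bit low, so I'll lift and re-check.

Call:
arm_command(increments=[[0, 0, -0.05, 0, 0, 0], [0, 0, -0.15, 0, 0, 0], [0, 0, -0.35, 0, 0, 0], [0, 0, -0.55, 0, 0, 0], [0, 0, -0.6, 0, 0, 0]])

```text
t: 11.12
tool_pos: [0.4797, 0.4058, 0.3437]
orientation: [-3.137, -0.001, -0.009]
force: [0.3, 0.4, -1.7]
opening: 0.0613
gripper_force: 25.0
```

Run:
```python
from h import *
a=snap('wrist','w7.png')['image'][130:330,170:470];b=snap('scene','s7.png')['image'][60:160,350:460]
a=cv2.resize(a,(600,400));b=cv2.resize(b,(440,400),interpolation=cv2.INTER_CUBIC)
cv2.imwrite('pics/m7.png',cv2.resize(np.hstack([a,b])[:,:,::-1],(780,300)))
s=read_state();print(s['opening'],s['tool_pos'],s['force'],s['wrist_torque'])
```

```text
0.06102466752668506 [0.47915614 0.40534406 0.34052009] [-1.14696757 -0.03651329 -1.27981376] [ 0.03441014 -0.00547597 -0.01565085]
```

View pics/m7.png

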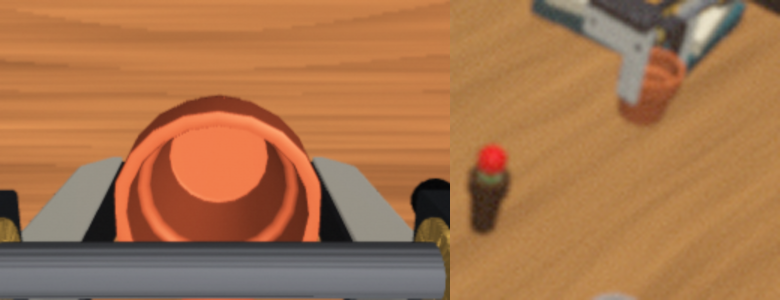

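Run:
```python
from h import *
c=load('w7');p=c['T'][:3,3]; s=read_state()['tool_pos']
z=s[2]-.2197+.056
print(z-s[2],world(c,316,204.7,z)-s,world(c,248,255,z)-s,world(c,384,255,z)-s)
go(.652,.0091,.15)
```

```text
-0.1637 [ 0.03054386  0.00095594 -0.16372009] [ 0.00684386  0.03175594 -0.16372009] [ 0.00714386 -0.02994406 -0.16372009]
row [0.863, 1.982, 0.116] [-0.0006, -0.0008, 0.0002] pos [0.4792 0.4053 0.3405] t 11.22
```

Call:
arm_command(increments=[[0.05, 0.11, 0, 0, 0, 0], [0.16, 0.35, 0, 0, 0, 0], [0.28, 0.62, 0, 0, 0, 0], [0.39, 0.88, 0, 0, 0, 0], [0.44, 1.0, 0, 0, 0, 0]])

```text
t: 11.85
tool_pos: [0.5671, 0.2021, 0.336]
orientation: [3.14, -0.003, -0.006]
force: [-0.1, 0.8, -1.2]
opening: 0.0615
gripper_force: 25.0
```

Call:
arm_command(increments=[[0.12, 0.26, 0, 0, 0, 0], [0.24, 0.53, 0, 0, 0, 0], [0.35, 0.8, 0, 0, 0, 0], [0.42, 0.96, 0, 0, 0, 0], [0.437, 0.98, 0, 0, 0, 0]])

```text
t: 12.48
tool_pos: [0.6543, 0.0065, 0.3358]
orientation: [3.141, -0.005, -0.006]
force: [-0.2, 0.4, -1.0]
opening: 0.0609
gripper_force: 25.0
```

Call:
arm_command(increments=[[0, 0, 0.05, 0, 0, 0], [0, 0, 0.15, 0, 0, 0], [0, 0, 0.3, 0, 0, 0], [0, 0, 0.4, 0, 0, 0], [0, 0, 0.4, 0, 0, 0]])

```text
t: 13.1
tool_pos: [0.6529, 0.01, 0.2553]
orientation: [-3.141, -0.002, 0.009]
force: [-0.0, 0.9, -1.8]
opening: 0.0611
gripper_force: 25.0
```

Run:
```python
from h import *
c=snap('wrist','w8.png')
go(.6545,.0091,.2277-.167)
cv2.imwrite('pics/w8c.png',cv2.resize(c['image'][100:330,170:470][:,:,::-1],None,fx=2,fy=2))
```

```text
row [0.004, 0.003, 0.149] [-0.0001, 0.0008, 0.0004] pos [0.6538 0.0098 0.2574] t 13.15
```

View pics/w8c.png

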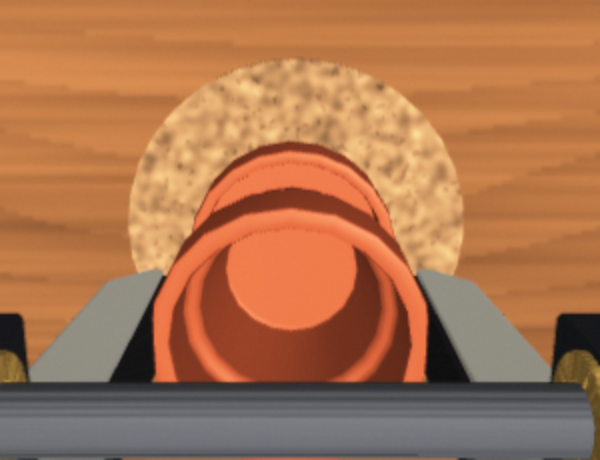

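The pot, with floor centre at crop x 291, is lined up over the saucer, whose sides are at 193 and 393 and far rim at y 152.

Run:
```python
from h import *
c=load('w8');s=np.array([.6535,.0098,.2565])
print('saucer c',world(c,170+293/2,100+152/2,.024)-[.033,0,0])
z=s[2]-.1637;print('pot c',world(c,170+291/2,100+210/2,z)-[.032,0,0])
```

```text
saucer c [0.649  0.0094 0.024 ]
pot c [0.6502 0.0101 0.0928]
```

Call:
arm_command(increments=[[-0.001, 0.003, 0.03, 0, 0, 0], [-0.001, 0.003, 0.07, 0, 0.001, 0], [-0.001, 0.003, 0.11, 0, 0.001, 0], [-0.001, 0.003, 0.135, 0, 0.001, 0], [-0.001, 0.003, 0.144, 0, 0.001, 0]])

```text
t: 13.78
tool_pos: [0.6543, 0.0084, 0.2301]
orientation: [-3.142, -0.0, -0.006]
force: [-1.4, 0.1, -0.6]
opening: 0.0611
gripper_force: 25.0
```

Call:
arm_command(increments=[[0, 0, 0.003, 0, 0, 0], [0, 0, 0.006, 0, 0, 0], [0, 0, 0.008, 0, 0, 0], [0, 0, 0.008, 0, 0, 0], [0, 0, 0.008, 0, 0, 0]])

```text
t: 14.4
tool_pos: [0.6543, 0.0085, 0.2285]
orientation: [3.142, 0.001, 0.005]
force: [-0.2, 0.3, 0.3]
opening: 0.0612
gripper_force: 25.0
```

Call:
arm_command(increments=[[0, 0, 0.004, 0, 0, 0], [0, 0, 0.008, 0, 0, 0], [0, 0, 0.01, 0, 0, 0], [0, 0, 0.01, 0, 0, 0], [0, 0, 0.01, 0, 0, 0]])

```text
t: 15.02
tool_pos: [0.6549, 0.0085, 0.228]
orientation: [3.141, 0.001, 0.009]
force: [-1.3, -0.5, 8.4]
opening: 0.061
gripper_force: 25.0
```

Call:
arm_command(increments=[[0, 0, 0, 0, 0, 0], [0, 0, 0, 0, 0, 0], [0, 0, 0, 0, 0, 0], [0, 0, 0, 0, 0, 0], [0, 0, 0, 0, 0, 0]], fingers=-1)

```text
t: 15.65
tool_pos: [0.6542, 0.0085, 0.2262]
orientation: [-3.142, -0.001, -0.005]
force: [-0.7, -0.4, 0.5]
opening: 0.093
gripper_force: 0.0
```

Call:
arm_command(increments=[[0, 0, -0.12, 0, 0, 0], [0, 0, -0.35, 0, 0, 0], [0, 0, -0.6, 0, 0, 0], [0, 0, -0.7, 0, 0, 0], [0, 0, -0.7, 0, 0, 0]])

```text
t: 16.27
tool_pos: [0.6542, 0.0085, 0.368]
orientation: [3.141, 0.001, 0.01]
force: [0.1, -0.6, -0.7]
opening: 0.093
gripper_force: 0.0
```

Run:
```python
from h import *
c=snap('wrist','w9.png')
go(.41,.26,.22)
cv2.imwrite('pics/w9c.png',cv2.resize(c['image'][60:290,200:440][:,:,::-1],None,fx=2.5,fy=2.5))
```

```text
row [-1.218, -1.258, -0.111] [-0.0, -0.0009, 0.0001] pos [0.6537 0.0085 0.3656] t 16.32
```

View pics/w9c.png

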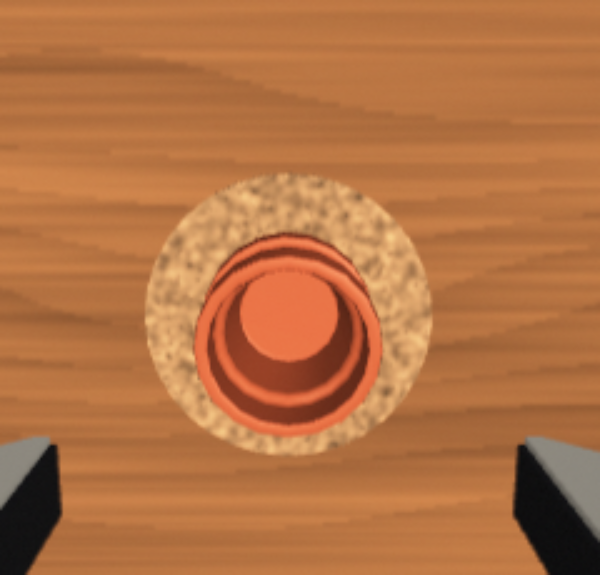

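The pot stands upright in the saucer: rim centre at crop (288,345), floor centre (288,315), saucer rim just visible behind it.

Run:
```python
from h import *
c=load('w9');f=lambda u,v,z:world(c,200+u/2.5,60+v/2.5,z)
print('rim',f(288,345.5,.064),f(195,345,.064)-f(381,345,.064),'floor',f(288.5,315,.013),'cork',f(289,314,.004))
```

```text
rim [0.6547 0.0084 0.064 ] [-1.00e-04  6.25e-02  0.00e+00] floor [0.6548 0.0082 0.013 ] cork [0.6534 0.008  0.004 ]
```

Call:
arm_command(increments=[[-0.25, -0.2, -0.11, 0, 0, 0], [-0.5, -0.4, -0.11, 0, 0, 0], [-0.75, -0.65, -0.11, 0, 0, 0], [-0.85, -0.85, -0.11, 0, 0, 0], [-0.85, -0.85, -0.11, 0, 0, 0]])

```text
t: 16.95
tool_pos: [0.4811, 0.1811, 0.3849]
orientation: [3.141, 0.008, -0.002]
force: [0.1, -0.7, 0.1]
opening: 0.0932
gripper_force: 0.0
```

Call:
arm_command(increments=[[-0.2, -0.2, 0, 0, 0, 0], [-0.37, -0.41, 0, 0, 0, 0], [-0.37, -0.41, 0, 0, 0, 0], [-0.37, -0.41, 0, 0, 0, 0], [-0.37, -0.41, 0, 0, 0, 0]])

```text
t: 17.58
tool_pos: [0.4105, 0.2593, 0.3868]
orientation: [3.141, -0.002, 0.003]
force: [-0.3, 0.0, 0.2]
opening: 0.0929
gripper_force: 0.0
```

Run:
```python
from h import *
c=snap('wrist','w10.png')
go(.41,.26,.22)
cv2.imwrite('pics/w10c.png',cv2.resize(c['image'][60:290,200:440][:,:,::-1],None,fx=2.5,fy=2.5))
```

```text
row [-0.002, -0.003, 0.0] [0.0002, -0.0008, -0.0005] pos [0.4105 0.2594 0.387 ] t 17.62
```

View pics/w10c.png

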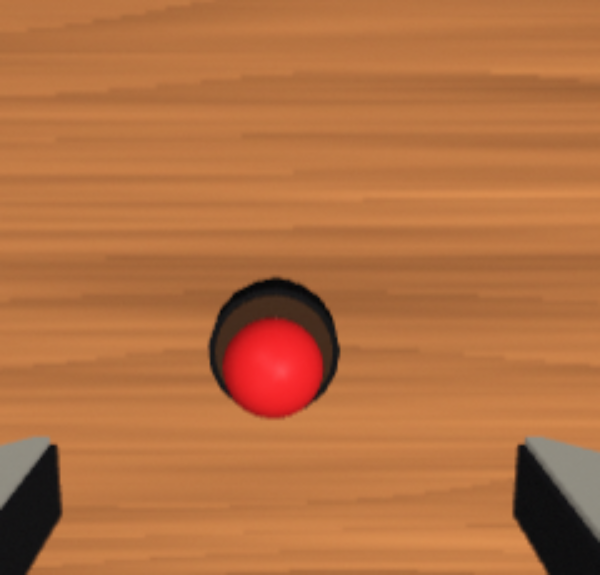

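The red cactus is upright: its black collar spans crop x 209–340 with centre about (274.5,350), and the red ball is at (272.5,368).

Run:
```python
from h import *
c=load('w10');f=lambda u,v,z:world(c,200+u/2.5,60+v/2.5,z)
print('collar',f(274.5,350,.072),f(209,350,.072)-f(340,350,.072),f(274.5,285,.072)-[.023,0,0],'ball',f(272.5,368,.093))
w=f(274.5,350,.072);go(w[0],w[1]-.0003,.074)
```

```text
collar [0.4054 0.2637 0.072 ] [0.     0.0458 0.    ] [0.4053 0.2636 0.072 ] ball [0.4045 0.2641 0.093 ]
row [-0.027, -0.021, 0.73] [0.0002, -0.0008, -0.0005] pos [0.4105 0.2594 0.387 ] t 17.62
```

Call:
arm_command(increments=[[-0.02, -0.015, 0.15, 0, 0, 0], [-0.027, -0.021, 0.35, 0, 0, 0], [-0.027, -0.021, 0.55, 0, 0, 0], [-0.027, -0.021, 0.7, 0, 0, 0], [-0.027, -0.021, 0.735, 0, 0, 0]])

```text
t: 18.25
tool_pos: [0.4042, 0.2634, 0.2382]
orientation: [3.139, -0.002, -0.001]
force: [0.8, 0.7, 0.8]
opening: 0.0928
gripper_force: 0.0
```

Call:
arm_command(increments=[[0, 0, 0, 0, 0, 0], [0, 0, 0, 0, 0, 0], [0, 0, 0, 0, 0, 0], [0, 0, 0, 0, 0, 0], [0, 0, 0, 0, 0, 0]], fingers=1, force=20)

```text
t: 18.88
tool_pos: [0.4047, 0.2647, 0.2409]
orientation: [-3.141, -0.001, -0.006]
force: [-0.7, -1.1, 0.2]
opening: 0.0476
gripper_force: 0.2
```

Call:
arm_command(increments=[[0, 0, 0, 0, 0, 0], [0, 0, 0, 0, 0, 0], [0, 0, 0, 0, 0, 0], [0, 0, 0, 0, 0, 0], [0, 0, 0, 0, 0, 0]])

```text
t: 19.5
tool_pos: [0.4048, 0.2647, 0.2408]
orientation: [-3.141, -0.001, -0.006]
force: [-0.7, -1.1, 3.4]
opening: 0.0459
gripper_force: 20.0
```

Call:
arm_command(increments=[[0, 0, -0.1, 0, 0, 0], [0, 0, -0.3, 0, 0, 0], [0, 0, -0.5, 0, 0, 0], [0, 0, -0.65, 0, 0, 0], [0, 0, -0.65, 0, 0, 0]])

```text
t: 20.12
tool_pos: [0.4049, 0.265, 0.3728]
orientation: [-3.139, -0.001, -0.011]
force: [-0.3, -0.5, -1.4]
opening: 0.0453
gripper_force: 20.0
```

Call:
arm_command(increments=[[0.1, 0.1, 0, 0, 0, 0], [0.28, 0.29, 0, 0, 0, 0], [0.48, 0.5, 0, 0, 0, 0], [0.68, 0.7, 0, 0, 0, 0], [0.8, 0.82, 0, 0, 0, 0]])

```text
t: 20.75
tool_pos: [0.5652, 0.0985, 0.3682]
orientation: [3.141, -0.002, -0.0]
force: [0.1, 0.4, -0.3]
opening: 0.0457
gripper_force: 20.0
```

Run:
```python
from h import *
go(.6541,.0085,.2); print(read_state()['opening'])
```

```text
row [0.445, 0.449, 0.006] [0.0001, 0.0, -0.0004] pos [0.5652 0.0985 0.3682] t 20.75
0.04567158055972096
```

Call:
arm_command(increments=[[0.12, 0.12, 0, 0, 0, 0], [0.25, 0.25, 0, 0, 0, 0], [0.38, 0.38, 0.05, 0, 0, 0], [0.445, 0.445, 0.1, 0, 0, 0], [0.445, 0.445, 0.1, 0, 0, 0]])

```text
t: 21.38
tool_pos: [0.653, 0.0107, 0.3472]
orientation: [-3.141, 0.002, 0.004]
force: [-0.4, 0.5, -0.9]
opening: 0.0457
gripper_force: 20.0
```

Call:
arm_command(increments=[[0, 0, 0, 0, 0, 0], [0, 0, 0, 0, 0, 0], [0, 0, 0, 0, 0, 0], [0, 0, 0, 0, 0, 0], [0, 0, 0, 0, 0, 0]])

```text
t: 22.0
tool_pos: [0.6534, 0.0119, 0.3516]
orientation: [-3.142, -0.001, -0.006]
force: [0.7, -0.7, -1.5]
opening: 0.0458
gripper_force: 20.0
```

Run:
```python
from h import *
c=snap('wrist','w11.png')
go(.6541,.0085,.2538-.167); s=read_state();print(s['orientation'])
cv2.imwrite('pics/w11c.png',cv2.resize(c['image'][100:330,170:470][:,:,::-1],None,fx=2,fy=2))
```

```text
row [0.002, 0.017, 0.489] [0.0, -0.0011, 0.0002] pos [0.6534 0.0118 0.3515] t 22.05
[3.14158042e+00 7.58570599e-04 5.28950448e-03]
```

View pics/w11c.png

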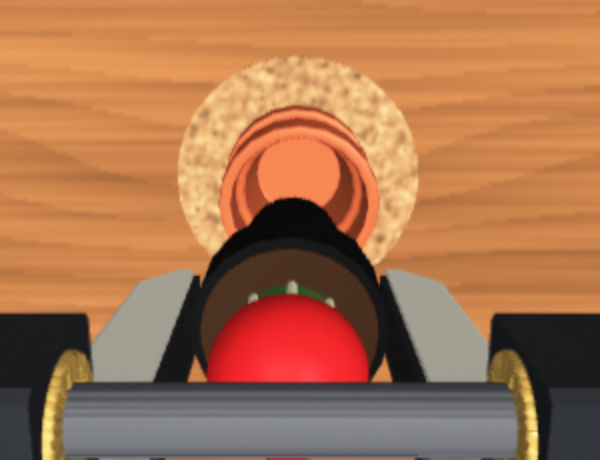

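The pot rim in view spans crop x 220–379 (centre 299.5). The plug foot, at about x 292, needs roughly 3 mm toward −y, matching the computed correction.

Call:
arm_command(increments=[[0.002, 0.008, 0, 0, -0.001, 0], [0.003, 0.017, 0, 0, -0.001, 0], [0.003, 0.017, 0.05, 0, -0.001, 0], [0.003, 0.017, 0.1, 0, -0.001, 0], [0.003, 0.017, 0.1, 0, -0.001, 0]])

```text
t: 22.68
tool_pos: [0.6535, 0.0084, 0.3292]
orientation: [-3.141, -0.001, 0.005]
force: [0.0, -0.5, -2.1]
opening: 0.0454
gripper_force: 20.0
```

Run:
```python
from h import *
c=load('w11');print('pot rim',world(c,170+150,100+125/2,.064)-[.032,0,0], 'collar rel',world(c,170+294/2,100+245/2,.3515-.2408+.072)-[.6534,.0118,0]-[.023,0,0])
go(.6541,.0085,.2538-.167)
```

```text
pot rim [0.6532 0.0082 0.064 ] collar rel [-0.0021 -0.0006  0.1827]
row [0.004, -0.001, 0.377] [-0.0001, 0.001, 0.0001] pos [0.6535 0.0084 0.3292] t 22.68
```

Call:
arm_command(increments=[[0.005, 0, 0.06, 0, 0.001, 0], [0.005, 0, 0.13, 0, 0.001, 0], [0.005, 0, 0.2, 0, 0.001, 0], [0.005, 0, 0.27, 0, 0.001, 0], [0.005, 0, 0.32, 0, 0.001, 0]])

```text
t: 23.3
tool_pos: [0.6548, 0.0083, 0.2658]
orientation: [-3.141, -0.001, -0.003]
force: [-0.1, -0.8, -1.3]
opening: 0.0454
gripper_force: 20.0
```

Call:
arm_command(increments=[[0, 0, 0, 0, 0, 0], [0, 0, 0.01, 0, 0, 0], [0, 0, 0.02, 0, 0, 0], [0, 0, 0.03, 0, 0, 0], [0, 0, 0.03, 0, 0, 0]])

```text
t: 23.92
tool_pos: [0.655, 0.0083, 0.2613]
orientation: [-3.142, -0.001, -0.005]
force: [0.5, -0.3, -0.9]
opening: 0.0453
gripper_force: 20.0
```

Run:
```python
from h import *
go(.6546,.0085,.2538-.167);s=read_state();print(s['force'],s['wrist_torque'])
```

```text
row [-0.002, -0.001, 0.037] [-0.0, -0.001, 0.0001] pos [0.655  0.0083 0.2613] t 23.93
[ 0.49469055 -0.27488545 -0.91721662] [0.07551308 0.01791116 0.01101011]
```

No contact so far; 7 mm to go.

Call:
arm_command(increments=[[0, 0, 0.008, 0, 0, 0], [0, 0, 0.016, 0, 0, 0], [0, 0, 0.024, 0, 0, 0], [0, 0, 0.032, 0, 0, 0], [0, 0, 0.036, 0, 0, 0]])

```text
t: 24.55
tool_pos: [0.6552, 0.0083, 0.2543]
orientation: [-3.142, -0.001, -0.005]
force: [-1.2, 0.3, 2.7]
opening: 0.0453
gripper_force: 20.0
```

Call:
arm_command(increments=[[0, 0, 0.002, 0, 0, 0], [0, 0, 0.004, 0, 0, 0], [0, 0, 0.006, 0, 0, 0], [0, 0, 0.006, 0, 0, 0], [0, 0, 0.006, 0, 0, 0]])

```text
t: 25.18
tool_pos: [0.6555, 0.0083, 0.2541]
orientation: [3.141, 0.001, 0.007]
force: [-2.0, 0.5, 6.4]
opening: 0.0453
gripper_force: 20.0
```

Call:
arm_command(increments=[[0, 0, -0.006, 0, 0, 0], [0, 0, -0.006, 0, 0, 0], [0, 0, -0.006, 0, 0, 0], [0, 0, -0.006, 0, 0, 0], [0, 0, -0.006, 0, 0, 0]], fingers=-1)

```text
t: 25.8
tool_pos: [0.6551, 0.0083, 0.254]
orientation: [-3.142, -0.001, -0.005]
force: [-0.2, -0.6, -0.6]
opening: 0.0901
gripper_force: 0.0
```

Call:
arm_command(increments=[[0, 0, -0.1, 0, 0, 0], [0, 0, -0.3, 0, 0, 0], [0, 0, -0.5, 0, 0, 0], [0, 0, -0.6, 0, 0, 0], [0, 0, -0.6, 0, 0, 0]])

```text
t: 26.42
tool_pos: [0.6553, 0.0083, 0.3768]
orientation: [3.141, 0.001, 0.012]
force: [0.5, -0.3, -1.3]
opening: 0.0928
gripper_force: 0.0
```

Run:
```python
from h import *
c=snap('wrist','w12.png')
k=blob(c,(0,170,100),(4,255,255),(220,80,420,290),.113,'ball')
blob(c,(0,120,70),(10,255,255),(220,80,420,290),.064,'orange')
blob(c,(8,30,170),(25,140,255),(220,80,420,290),.004,'cork')
blob(c,(0,0,0),(180,255,55),(250,100,400,285),.085,'plug')
go(.605,-.231,.2)
```

```text
ball px (301, 190, 15, 17) world [0.6654 0.0134] axes [0.0089 0.0147] ang 48
orange px (280, 155, 73, 74) world [0.6571 0.0077] axes [0.0625 0.0686] ang 93
cork px (260, 132, 112, 109) world [0.6502 0.0076] axes [0.1153 0.1155] ang 1
plug px (289, 174, 56, 48) world [0.6546 0.0073] axes [0.0448 0.049 ] ang 90
row [-0.25, 1.196, 0.036] [0.0, -0.0013, 0.0001] pos [0.6548 0.0083 0.3744] t 26.48
```

Call:
arm_command(increments=[[-0.05, 0.25, 0, 0, 0, 0], [-0.1, 0.5, 0.02, 0, -0.001, 0], [-0.16, 0.75, 0.036, 0, -0.001, 0], [-0.22, 1.0, 0.036, 0, -0.001, 0], [-0.25, 1.0, 0.036, 0, -0.001, 0]])

```text
t: 27.1
tool_pos: [0.6033, -0.1949, 0.3637]
orientation: [-3.141, 0.006, 0.007]
force: [1.0, 0.7, 0.6]
opening: 0.0932
gripper_force: 0.0
```

Call:
arm_command(increments=[[0, 0.19, 0, 0, 0, 0], [0, 0.19, 0, 0, 0, 0], [0, 0.19, 0, 0, 0, 0], [0, 0.19, 0, 0, 0, 0], [0, 0.19, 0, 0, 0, 0]])

```text
t: 27.72
tool_pos: [0.605, -0.2287, 0.3666]
orientation: [-3.141, -0.002, 0.0]
force: [-0.2, 1.0, -0.1]
opening: 0.0928
gripper_force: 0.0
```

```bash
cat >> h.py <<'E'
BL=((105,120,40),(130,255,255))
E
python3 - <<'E'
from h import *
c=snap('wrist','w13.png')
blob(c,*BL,(200,90,440,290),.056,'blue')
go(.605,-.231,.2)
E
```

```text
blue px (281, 153, 74, 73) world [ 0.6088 -0.2308] axes [0.0626 0.064 ] ang 96
row [-0.0, 0.01, -0.001] [-0.0, 0.0, 0.0004] pos [ 0.605  -0.2289  0.3667] t 27.77
```

Call:
arm_command(increments=[[0.017, 0.01, 0.18, 0, 0, 0], [0.017, 0.01, 0.4, 0, 0, 0], [0.017, 0.01, 0.6, 0, 0, 0], [0.017, 0.01, 0.718, 0, 0, 0], [0.017, 0.01, 0.718, 0, 0, 0]])

```text
t: 28.4
tool_pos: [0.6072, -0.2308, 0.2205]
orientation: [-3.139, -0.001, 0.007]
force: [0.2, -0.4, -0.1]
opening: 0.0933
gripper_force: 0.0
```

Call:
arm_command(increments=[[0, 0, 0, 0, 0, 0], [0, 0, 0, 0, 0, 0], [0, 0, 0, 0, 0, 0], [0, 0, 0, 0, 0, 0], [0, 0, 0, 0, 0, 0]], fingers=1, force=25)

```text
t: 29.02
tool_pos: [0.6087, -0.2317, 0.2244]
orientation: [3.141, 0.001, 0.003]
force: [0.1, 2.3, 5.1]
opening: 0.0625
gripper_force: 25.0
```

Run:
```python
from h import *
s=read_state();print(s['opening'],s['gripper_force'],s['force'],s['wrist_torque']);go(.605,-.231,.2)
```

```text
0.06252750524573995 25.0010923971422 [0.07271459 2.33576956 5.07394491] [0.42532018 0.09555926 0.0644631 ]
row [-0.018, -0.003, -0.713] [0.0001, -0.0005, 0.0002] pos [ 0.6087 -0.2317  0.2244] t 29.02
```

Call:
arm_command(increments=[[0, 0, -0.1, 0, 0, 0], [0, 0, -0.3, 0, 0, 0], [0, 0, -0.5, 0, 0, 0], [0, 0, -0.6, 0, 0, 0], [0, 0, -0.6, 0, 0, 0]])

```text
t: 29.65
tool_pos: [0.6087, -0.232, 0.3454]
orientation: [3.14, 0.0, 0.005]
force: [0.8, -0.7, -2.0]
opening: 0.0625
gripper_force: 25.0
```

Call:
arm_command(increments=[[-0.1, 0.005, 0, 0, 0, 0], [-0.3, 0.02, 0, 0, 0, 0], [-0.55, 0.04, 0, 0, 0, 0], [-0.8, 0.06, 0, 0, 0, 0], [-1.0, 0.06, 0, 0, 0, 0]])

```text
t: 30.28
tool_pos: [0.406, -0.2434, 0.3406]
orientation: [-3.139, 0.0, 0.005]
force: [0.1, -1.0, -1.2]
opening: 0.0632
gripper_force: 25.0
```

Call:
arm_command(increments=[[-0.15, 0, 0, 0, 0, 0], [-0.27, 0, 0, 0, 0, 0], [-0.3, 0, 0, 0, 0, 0], [-0.3, 0, 0, 0, 0, 0], [-0.3, 0, 0, 0, 0, 0]])

```text
t: 30.9
tool_pos: [0.3488, -0.2437, 0.3428]
orientation: [-3.141, -0.001, 0.0]
force: [0.5, -0.5, -1.3]
opening: 0.0625
gripper_force: 25.0
```

Run:
```python
from h import *
c=snap('wrist','w14.png');s=read_state();print(s['opening'],s['tool_pos'])
for u,v in [(470,60),(150,160)]: print(cv2.cvtColor(c['image'],cv2.COLOR_RGB2HSV)[v,u])
K=np.array([[c['fx'],0,c['cx']],[0,c['fy'],c['cy']],[0,0,1.]])
def px(x,y,z):
    p=c['T'][:3,:3].T@(np.array([x,y,z])-c['T'][:3,3]);return (p[:2]/p[2]*[c['fx'],c['fy']]+[c['cx'],c['cy']]).round()
print(px(.383,-.244,.004),px(.461,-.244,.004),px(.383,-.166,.004),px(.383,-.322,.004),'hsv',cv2.cvtColor(c['image'],cv2.COLOR_RGB2HSV)[tuple(px(.43,-.244,.004).astype(int)[::-1])])
hsv=cv2.cvtColor(c['image'],cv2.COLOR_RGB2HSV);m=cv2.inRange(hsv,(90,20,20),(130,110,140));m[255:]=0
cs,_=cv2.findContours(m,cv2.RETR_EXTERNAL,cv2.CHAIN_APPROX_NONE)
for k in cs:
    if cv2.contourArea(k)>300: print(cv2.boundingRect(k),cv2.approxPolyDP(k,4,True)[:,0].tolist())
blob(c,*BL,(200,100,440,292),s['tool_pos'][2]-.2244+.056,'blue')
```

```text
0.06324074612348245 [ 0.34882898 -0.24375093  0.34292061]
[ 13 158 216]
[ 13 157 210]
[316. 151.] [316.  59.] [230. 151.] [401. 151.] hsv [110  30  77]
(233, 62, 167, 139) [[318, 62], [233, 150], [281, 198], [322, 189], [349, 200], [399, 152]]
blue px (247, 191, 138, 101) world [ 0.3488 -0.2438] axes [0.0624 0.0695] ang 91
```

Run:
```python
from h import *
c=load('w14');f,l,r=[world(c,*p,.004) for p in [(318,62),(233,150.5),(400,152)]]
m=(l+r)/2;print(f,l,r,'diag',np.linalg.norm(l-r),'mid',m,'f-m',np.linalg.norm(f-m))
s=read_state()['tool_pos'];print('rim far',world(c,316,198,s[2]-.1684)-s-[.032,0,0],world(c,316,191,s[2]-.1684)-s-[.032,0,0])
go(m[0],m[1],.2284-.167)
```

```text
[ 0.4585 -0.2458  0.004 ] [ 0.3832 -0.1687  0.004 ] [ 0.3821 -0.3208  0.004 ] diag 0.15210397759427594 mid [ 0.38265 -0.24475  0.004  ] f-m 0.07585726728534323
rim far [-3.28976032e-04 -1.49073746e-04 -1.68420614e-01] [ 2.87102397e-03 -1.49073746e-04 -1.68420614e-01]
row [0.169, 0.005, 0.573] [-0.0001, 0.0001, 0.0003] pos [ 0.3488 -0.2438  0.3429] t 30.95
```

Call:
arm_command(increments=[[0.04, 0.002, 0.03, 0, 0, 0], [0.1, 0.004, 0.14, 0, 0, 0], [0.15, 0.005, 0.28, 0, 0, 0], [0.171, 0.005, 0.4, 0, 0, 0], [0.171, 0.005, 0.45, 0, 0, 0]])

```text
t: 31.58
tool_pos: [0.3826, -0.2441, 0.2511]
orientation: [-3.14, -0.002, 0.004]
force: [0.2, 0.6, -1.8]
opening: 0.063
gripper_force: 25.0
```

Call:
arm_command(increments=[[0, 0, 0.03, 0, 0, 0], [0, 0, 0.06, 0, 0, 0], [0, 0, 0.09, 0, 0, 0], [0, 0, 0.11, 0, 0, 0], [0, 0, 0.115, 0, 0, 0]])

```text
t: 32.2
tool_pos: [0.3824, -0.2448, 0.2301]
orientation: [3.142, 0.0, 0.0]
force: [-0.4, -1.0, -1.8]
opening: 0.0631
gripper_force: 25.0
```

Run:
```python
from h import *
go(.383,-.2448,.2284-.167);s=read_state();print(s['force'])
```

```text
row [0.003, -0.0, 0.008] [0.0, -0.0, 0.0001] pos [ 0.3824 -0.2448  0.2301] t 32.2
[-0.42266607 -1.02930019 -1.80294124]
```

Call:
arm_command(increments=[[0, 0, 0.003, 0, 0, 0], [0, 0, 0.006, 0, 0, 0], [0, 0, 0.009, 0, 0, 0], [0, 0, 0.012, 0, 0, 0], [0, 0, 0.012, 0, 0, 0]])

```text
t: 32.83
tool_pos: [0.3827, -0.2449, 0.2284]
orientation: [3.141, 0.001, 0.001]
force: [-2.0, 2.2, 6.0]
opening: 0.0626
gripper_force: 25.0
```

Contact. Release, rise and measure.

Call:
arm_command(increments=[[0, 0, 0, 0, 0, 0], [0, 0, 0, 0, 0, 0], [0, 0, 0, 0, 0, 0], [0, 0, 0, 0, 0, 0], [0, 0, 0, 0, 0, 0]], fingers=-1)

```text
t: 33.45
tool_pos: [0.3825, -0.2448, 0.2277]
orientation: [-3.142, -0.0, 0.0]
force: [-0.1, 0.3, -1.0]
opening: 0.0931
gripper_force: 0.0
```

Call:
arm_command(increments=[[0, 0, -0.12, 0, 0, 0], [0, 0, -0.35, 0, 0, 0], [0, 0, -0.6, 0, 0, 0], [0, 0, -0.7, 0, 0, 0], [0, 0, -0.7, 0, 0, 0]])

```text
t: 34.08
tool_pos: [0.3829, -0.2452, 0.3697]
orientation: [3.139, 0.001, 0.005]
force: [0.9, -1.0, -0.7]
opening: 0.0931
gripper_force: 0.0
```

Run:
```python
from h import *
c=snap('wrist','w15.png')
blob(c,*BL,(200,90,440,290),.060,'blue')
hsv=cv2.cvtColor(c['image'],cv2.COLOR_RGB2HSV);m=cv2.inRange(hsv,(90,10,20),(130,110,140));m[288:]=0;m[:,:215]=0;m[:,425:]=0
k=max(cv2.findContours(m,cv2.RETR_EXTERNAL,cv2.CHAIN_APPROX_NONE)[0],key=cv2.contourArea)
q=cv2.approxPolyDP(k,5,True)[:,0];print(q.tolist());w=np.array([world(c,*p,.004) for p in q.astype(float)]);print(w.tolist(),w.mean(0))
go(.4339,.0907,.22)
```

```text
blue px (277, 158, 75, 76) world [ 0.3822 -0.245 ] axes [0.0632 0.0658] ang 91
[[315, 106], [238, 182], [312, 253], [388, 185]]
[[0.4583, -0.2459, 0.004], [0.3842, -0.1682, 0.004], [0.3074, -0.2429, 0.004], [0.3813, -0.3199, 0.004]] [ 0.3828   -0.244225  0.004   ]
row [0.257, -1.678, -0.097] [0.0002, -0.0003, 0.0001] pos [ 0.3826 -0.2449  0.3679] t 34.12
```

Call:
arm_command(increments=[[0.03, -0.25, -0.1, 0, 0, 0], [0.08, -0.5, -0.1, 0, 0, 0], [0.13, -0.75, -0.1, 0, 0, 0], [0.16, -1.0, -0.1, 0, 0, 0], [0.16, -1.0, -0.1, 0, 0, 0]])

```text
t: 34.75
tool_pos: [0.4141, -0.042, 0.3857]
orientation: [-3.14, -0.009, 0.005]
force: [0.0, -0.7, -0.9]
opening: 0.093
gripper_force: 0.0
```

Call:
arm_command(increments=[[0.03, -0.25, 0, 0, 0, 0], [0.07, -0.5, 0, 0, 0, 0], [0.1, -0.7, 0, 0, 0, 0], [0.1, -0.7, 0, 0, 0, 0], [0.1, -0.7, 0, 0, 0, 0]])

```text
t: 35.38
tool_pos: [0.4342, 0.0942, 0.3866]
orientation: [3.141, 0.0, -0.003]
force: [1.2, -1.1, 0.6]
opening: 0.093
gripper_force: 0.0
```

```bash
cat > g.py <<'E'
from h import *
def plug(c,zt,name):
    "collar: widest dark row span and far edge of the dark/soil outline"
    im=c['image'].astype(int);hsv=cv2.cvtColor(c['image'],cv2.COLOR_RGB2HSV)
    m=((hsv[...,2]<95)|((hsv[...,0]>30)&(hsv[...,0]<95)&(hsv[...,1]>50))).astype(np.uint8)*255
    m[:110]=0;m[285:]=0;m[:,:235]=0;m[:,:][:,405:]=0
    k=max(cv2.findContours(m,cv2.RETR_EXTERNAL,cv2.CHAIN_APPROX_NONE)[0],key=cv2.contourArea)
    print(name,cv2.boundingRect(k))
    for v in range(k[:,0,1].min(),k[:,0,1].max(),5):
        r=k[k[:,0,1]==v][:,0,0];print(v,r.min(),r.max(),end='; ')
    print()
E
python3 - <<'E'
from g import *
plug(load('w10'),.072,'red ref')
c=snap('wrist','w16.png');plug(c,.072,'green')
blob(c,(40,40,60),(85,255,255),(235,110,405,285),.1,'plant')
go(.435,.097,.22)
E
```

```text
red ref (284, 171, 52, 49)
171 308 311; 176 295 323; 181 290 329; 186 287 332; 191 286 333; 196 284 334; 201 284 335; 206 284 334; 211 286 332; 216 289 329; 
green (287, 163, 52, 55)
163 309 315; 168 297 327; 173 293 332; 178 290 335; 183 288 337; 188 287 338; 193 287 338; 198 288 337; 203 290 335; 208 294 332; 213 300 326; 
plant px (300, 177, 34, 41) world [0.4377 0.094 ] axes [0.027  0.0358] ang 88
row [0.004, -0.015, -0.001] [0.0002, 0.0005, -0.0002] pos [0.4343 0.0939 0.3869] t 35.42
```

Run:
```python
from h import *
c=load('w16');w=world(c,312.7,191.5,.072);print(w,world(c,287,191.5,.072)-world(c,339,191.5,.072));go(w[0]-.0008,w[1]+.0003,.0735)
```

```text
[0.4354 0.0961 0.072 ] [-1.00e-04  4.52e-02  0.00e+00]
row [0.003, -0.013, 0.732] [0.0002, 0.0005, -0.0002] pos [0.4343 0.0939 0.3869] t 35.42
```

Call:
arm_command(increments=[[0.003, -0.013, 0.1, 0, 0, 0], [0.003, -0.013, 0.33, 0, 0, 0], [0.003, -0.013, 0.55, 0, 0, 0], [0.003, -0.013, 0.7, 0, 0, 0], [0.003, -0.013, 0.735, 0, 0, 0]])

```text
t: 36.05
tool_pos: [0.4338, 0.0964, 0.2385]
orientation: [3.141, -0.003, -0.007]
force: [-0.2, -1.0, 0.5]
opening: 0.093
gripper_force: 0.0
```

Call:
arm_command(increments=[[0, 0, 0, 0, 0, 0], [0, 0, 0, 0, 0, 0], [0, 0, 0, 0, 0, 0], [0, 0, 0, 0, 0, 0], [0, 0, 0, 0, 0, 0]], fingers=1, force=20)

```text
t: 36.67
tool_pos: [0.435, 0.0979, 0.2411]
orientation: [-3.142, -0.001, -0.001]
force: [-0.5, -0.2, 0.3]
opening: 0.0475
gripper_force: 0.2
```

Call:
arm_command(increments=[[0, 0, 0, 0, 0, 0], [0, 0, 0, 0, 0, 0], [0, 0, 0, 0, 0, 0], [0, 0, 0, 0, 0, 0], [0, 0, 0, 0, 0, 0]])

```text
t: 37.3
tool_pos: [0.4351, 0.0979, 0.241]
orientation: [-3.141, -0.001, -0.001]
force: [0.3, -0.7, 2.9]
opening: 0.0458
gripper_force: 20.0
```

Call:
arm_command(increments=[[0, 0, -0.1, 0, 0, 0], [0, 0, -0.3, 0, 0, 0], [0, 0, -0.5, 0, 0, 0], [0, 0, -0.65, 0, 0, 0], [0, 0, -0.65, 0, 0, 0]])

```text
t: 37.92
tool_pos: [0.4356, 0.0979, 0.3729]
orientation: [-3.141, -0.001, -0.007]
force: [-0.6, -0.1, -1.2]
opening: 0.0454
gripper_force: 19.9
```

Run:
```python
from h import *
print(read_state()['opening']);go(.3825,-.2448,.2)
```

```text
0.04542580954769472
row [-0.266, 1.714, 0.028] [-0.0002, -0.0013, 0.0001] pos [0.4356 0.0979 0.3729] t 37.92
```

Call:
arm_command(increments=[[-0.01, 0.1, 0, 0, 0, 0], [-0.05, 0.3, 0, 0, 0, 0], [-0.09, 0.55, 0, 0, 0, 0], [-0.12, 0.8, 0, 0, 0, 0], [-0.15, 1.0, 0, 0, 0, 0]])

```text
t: 38.55
tool_pos: [0.404, -0.1037, 0.3686]
orientation: [-3.141, 0.0, 0.004]
force: [-0.4, 0.4, -0.3]
opening: 0.0455
gripper_force: 19.9
```

Call:
arm_command(increments=[[-0.03, 0.22, 0, 0, 0, 0], [-0.07, 0.45, 0, 0, 0, 0], [-0.1, 0.63, 0.05, 0, 0, 0], [-0.112, 0.714, 0.1, 0, 0, 0], [-0.112, 0.714, 0.1, 0, 0, 0]])

```text
t: 39.17
tool_pos: [0.382, -0.245, 0.3483]
orientation: [-3.139, 0.002, 0.005]
force: [-0.1, 1.1, -0.8]
opening: 0.0457
gripper_force: 19.9
```

Call:
arm_command(increments=[[0, 0, 0, 0, 0, 0], [0, 0, 0, 0, 0, 0], [0, 0, 0, 0, 0, 0], [0, 0, 0, 0, 0, 0], [0, 0, 0, 0, 0, 0]])

```text
t: 39.8
tool_pos: [0.3827, -0.2448, 0.3509]
orientation: [3.141, 0.001, 0.0]
force: [-0.1, 0.7, -0.4]
opening: 0.0455
gripper_force: 19.9
```

Run:
```python
from h import *
c=snap('wrist','w17.png')
print(world(load('w15'),314.5,196.3,.060),'rim from w15')
k=blob(c,*BL,(200,90,440,290),.060,'blue (occluded)')[:,0]
for v in range(k[:,1].min(),k[:,1].max(),6):
    r=k[k[:,1]==v][:,0];print(v,r.min(),r.max(),end='; ')
go(.3833,-.2447,.250-.167)
```

```text
[ 0.3827 -0.2454  0.06  ] rim from w15
blue (occluded) px (276, 160, 79, 62) world [ 0.3821 -0.2451] axes [0.063  0.0662] ang 91
160 311 321; 166 295 336; 172 288 343; 178 284 348; 184 280 351; 190 278 353; 196 277 354; 202 277 354; 208 277 354; 214 279 352; 220 282 349; row [0.003, -0.001, 0.504] [0.0001, -0.0001, 0.0002] pos [ 0.3827 -0.2449  0.3509] t 39.85
```

Call:
arm_command(increments=[[0.001, 0, 0.08, 0, 0, 0], [0.001, 0, 0.17, 0, 0, 0], [0.001, 0, 0.26, 0, 0, 0], [0.001, 0, 0.34, 0, 0, 0], [0.001, 0, 0.41, 0, 0, 0]])

```text
t: 40.48
tool_pos: [0.3826, -0.2448, 0.2673]
orientation: [-3.141, -0.001, 0.001]
force: [0.1, -0.0, -1.1]
opening: 0.0456
gripper_force: 19.9
```

Call:
arm_command(increments=[[0, 0, 0.01, 0, 0, 0], [0, 0, 0.025, 0, 0, 0], [0, 0, 0.04, 0, 0, 0], [0, 0, 0.055, 0, 0, 0], [0, 0, 0.06, 0, 0, 0]])

```text
t: 41.1
tool_pos: [0.3829, -0.245, 0.2567]
orientation: [3.142, 0.001, 0.0]
force: [-1.1, -0.1, -0.9]
opening: 0.0457
gripper_force: 19.9
```

Run:
```python
from h import *
go(.383,-.2447,.250-.167);s=read_state();print(s['force'],s['wrist_torque'])
```

```text
row [0.001, -0.001, 0.034] [0.0, -0.0, 0.0001] pos [ 0.3829 -0.245   0.2567] t 41.1
[-1.0551461  -0.10950247 -0.88807466] [ 0.03141677  0.03027247 -0.0448843 ]
```

Call:
arm_command(increments=[[0, 0, 0.008, 0, 0, 0], [0, 0, 0.016, 0, 0, 0], [0, 0, 0.024, 0, 0, 0], [0, 0, 0.032, 0, 0, 0], [0, 0, 0.035, 0, 0, 0]])

```text
t: 41.72
tool_pos: [0.383, -0.245, 0.25]
orientation: [3.141, 0.001, 0.001]
force: [-1.1, 1.9, 3.6]
opening: 0.0455
gripper_force: 19.9
```

Call:
arm_command(increments=[[0, 0, 0.002, 0, 0, 0], [0, 0, 0.004, 0, 0, 0], [0, 0, 0.005, 0, 0, 0], [0, 0, 0.005, 0, 0, 0], [0, 0, 0.005, 0, 0, 0]])

```text
t: 42.35
tool_pos: [0.3833, -0.2451, 0.2499]
orientation: [3.141, 0.001, 0.002]
force: [-0.5, 2.2, 9.0]
opening: 0.0455
gripper_force: 19.9
```

Seated. Release, rise, check.

Call:
arm_command(increments=[[0, 0, -0.006, 0, 0, 0], [0, 0, -0.006, 0, 0, 0], [0, 0, -0.006, 0, 0, 0], [0, 0, -0.006, 0, 0, 0], [0, 0, -0.006, 0, 0, 0]], fingers=-1)

```text
t: 42.98
tool_pos: [0.3828, -0.245, 0.2499]
orientation: [-3.142, -0.0, 0.0]
force: [-0.3, -0.2, 0.5]
opening: 0.0902
gripper_force: 0.0
```

Call:
arm_command(increments=[[0, 0, -0.1, 0, 0, 0], [0, 0, -0.3, 0, 0, 0], [0, 0, -0.5, 0, 0, 0], [0, 0, -0.65, 0, 0, 0], [0, 0, -0.65, 0, 0, 0]])

```text
t: 43.6
tool_pos: [0.3835, -0.2455, 0.3828]
orientation: [3.138, 0.001, 0.007]
force: [0.4, 0.2, 0.0]
opening: 0.0932
gripper_force: 0.0
```

Run:
```python
from g import *
c=snap('wrist','w18.png')
blob(c,*BL,(200,90,440,290),.060,'blue')
blob(c,(40,40,60),(85,255,255),(235,110,405,285),.11,'plant')
t=snap('top','top1.png');t0=load('top0')
blob(t,(40,40,60),(85,255,255),(370,220,425,275),.11,'green on slate')
blob(t,*BL,(370,215,425,280),.06,'blue')
blob(t,(0,170,100),(5,255,255),(280,125,325,175),.106,'red on cork')
for n,lo,hi,b,z in[('conc',(0,0,110),(180,60,255),(200,140,238,178),.056),('mouse',(0,0,0),(180,255,50),(318,190,360,240),.015)]:
    for q in(t0,t): blob(q,lo,hi,b,z,n)
s=read_state();print(s['tool_pos'],s['opening'],s['t'])
```

```text
blue px (278, 158, 71, 72) world [ 0.3821 -0.2451] axes [0.0633 0.0656] ang 88
plant px (302, 184, 36, 43) world [ 0.3856 -0.2482] axes [0.0277 0.0345] ang 88Traceback (most recent call last):
  File "<stdin>", line 6, in <module>
  File "h.py", line 22, in blob
    cs,_=cv2.findContours(m,cv2.RETR_EXTERNAL,cv2.CHAIN_APPROX_NONE);k=max(cs,key=cv2.contourArea)
                                                                       ~~~^^^^^^^^^^^^^^^^^^^^^^^^
ValueError: max() iterable argument is empty
```

Run:
```python
from g import *
t=load('top1');t0=load('top0')
for n,lo,hi,b,z in[('conc',(0,0,110),(180,60,255),(200,140,238,178),.056),('mouse',(0,0,0),(180,255,50),(318,190,360,240),.015)]:
    for q in(t0,t):
        try: blob(q,lo,hi,b,z,n)
        except Exception as e: print(n,'hidden')
blob(t,(0,170,100),(5,255,255),(280,125,325,175),.106,'red')
```

```text
conc px (207, 150, 24, 23) world [0.6158 0.2181] axes [0.0621 0.0629] ang 4
conc px (207, 150, 23, 23) world [0.6156 0.2182] axes [0.0619 0.0624] ang 38
mouse px (325, 199, 28, 39) world [ 0.4685 -0.094 ] axes [0.0675 0.1163] ang 104
mouse px (325, 199, 28, 39) world [ 0.468  -0.0936] axes [0.0653 0.12  ] ang 104
red px (299, 136, 6, 4) world [ 0.658  -0.0037] axes [0.0075 0.0138] ang 15
```

Everything is in place, and the mouse and concrete pot haven't moved. Handing in.

```bash
python3 -c "
from plant import *
print(close_job())"
```

```text
the job is handed in; nothing more can be done
None
```

All five pieces were set down upright and released in the order asked, with the mouse and grey concrete pot left where they were, and I handed the job in after about 44 s; the last checks were computed from camera images rather than viewed, since my 14 pictures were used up.

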